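Bring the red-lidded jar round to the pointer

TASK

The turntable on the woodturner's bench holds four jars of finish. Push its notched rim round with your fingertips until the jar with the red lid stands at the front, squarely in line with the brass pointer, then take your hand away and leave it at rest. Do not touch the jars or pick anything up; all four must stay standing in their places on the turntable, and the other things on the bench are to be left where they are.

Things in the scene. Friction and masses are not known exactly. Their poses are not given: they have to be found in the camera images.
- stand: Fixed foot of the turntable: dark steel disc 170 mm across. Origin on the bench on the turntable's vertical axis, z up. A flat brass arrow on a black plate, 10 mm high, lies on the bench along the stand's -x axis, 170 to 245 mm from the turning axis, pointing in at it; -x is the front, roughly towards the robot. Under the disc a flat bar joins it to the foot.
- turntable: Pale wooden disc, 320 mm across, 25 mm thick, its underside 25 mm above the bench, turning either way (up to 12 rad) about its vertical axis. Origin on the axis at the underside, z up; the axes turn with it. Jars stand on its +x, +y, -x and -y axes in any order. A sideways push of about 1 to 2 N at the rim turns it; bearing friction stops it once let go.
- notch (a point): One of six like finger notches cut through the turntable's rim, 60 degrees apart; this one is on its +x axis. Point in mid-notch, 145 mm from the axis, at half the disc's thickness. Each notch is about 55 mm wide, open outward, above and below (only bench and, in front, the pointer lie under it); floor 130 mm, rim 160 mm from the axis.
- jar_red: Finish jar with a red lid, round, 48 mm across, 52 mm tall, about 0.15 kg, standing loose on the turntable about 70 mm from its middle; origin at the centre of its underside, z up. The one to bring to the front.
- jar_white: Finish jar with a white lid, round, 48 mm across, 52 mm tall, about 0.15 kg, standing loose on the turntable about 70 mm from its middle; origin at the centre of its underside, z up.
- jar_black: Finish jar with a black lid, round, 48 mm across, 52 mm tall, about 0.15 kg, standing loose on the turntable about 70 mm from its middle; origin at the centre of its underside, z up.
- jar_green: Finish jar with a green lid, round, 48 mm across, 52 mm tall, about 0.15 kg, standing loose on the turntable about 70 mm from its middle; origin at the centre of its underside, z up.
- mushroom: Turned dark wooden mushroom, 66 mm across, 80 mm tall; origin at the centre of its underside. A bystander, loose on the bench.
- eggcup: Turned reddish egg-cup shape, 50 mm across, 75 mm tall; origin at the centre of its underside. A bystander, loose on the bench.
- sanding_block: Grey sanding block with a yellow underside, 100 x 60 x 36 mm (x, y, z); origin at the centre of its underside. A bystander, loose on the bench.
Things that resemble listed ones, but are neither listed nor needed, are in the scene too. What is shaped like the jar_white but blue or purple is not meant.

How it is judged:
By the outcome, as a careful person would: the job done as asked, in the order asked, and still so for the second after the job is handed in, with the robot touching nothing.
It also fails if it takes over 72 s, if anything falls off the work surface, if the arm or the gripper's body presses on something with over 40 N, if the wrist force passes 120 N, or if a joint passes its speed limit or range.

ROBOT

A 6-joint arm with a two-finger parallel gripper is mounted at the origin on the work surface. World frame = base frame: x ahead of the robot, y to its left, z up, the work surface at z = 0. Lengths are in mm, angles in rad, forces in N, time in s.
With the tool pointing down it reaches from about 275 to 1000 mm from the base axis. Payload 8.4 kg.
Tool frame: the origin (TCP) lies midway between the tips of the shut fingers; the grasp point (between the pads) lies 19 mm behind it (r.grip_point_offset is the distance from the TCP to the grasp point, in mm); z points along the fingers, y is the line along which they close (so a half turn about z gives the same grasp; the last joint's range is limited). The gripper opens to 85 mm and grips with 20 to 120 N. Pads are 22 mm wide; open, the fingers measure 114 mm over their backs; the gripper's body (76 mm by 85 mm) begins 54 mm behind the grasp point. The pads swing forward as they close: fully open they stand 13 mm farther back than shut.
Start: joints at [-1.179, 0.353, 1.633, -0, 1.155, -0.002], TCP at [239.811, -577.164, 231.281] pointing down, gripper open.
Joint ranges: [-2.63, 2.63], [-0.92, 2.1], [0.06, 2.66], [-1.3, 4.44], [0, 2.69], [-3.02, 3.02]. Speed limits (rad/s): [2.22, 2.22, 2.79, 3.14, 3.14, 3.14].

INTERFACE

Orientations are given as [roll, pitch, yaw] about the fixed x, y, z axes, in that order (R = Rz(yaw) Ry(pitch) Rx(roll)).
In Python, from rig import r gives the robot as it stands. The module is installed in compiled form; this text tells all that it offers.
- The arm moves only by the shell command python3 -m creep 'ROWS' [FORCE]. ROWS is text: rows parted by semicolons, each of 7 numbers parted by spaces: the turn, a rotation vector about the tool's x, y, z in degrees, then the shift along the tool's x, y, z in m, then the closure in counts, from 0 (fully open) to 255 (shut). A call has 1 to 8 rows; each row is the pose to reach, as a shift and turn from the pose commanded when the call began, along the tool's axes at that moment; what a row does not reach only later rows make up. A row lasts 1/8 s, in which the tool goes at most 62.5 mm and 10.7 degrees, less where a joint would pass 70% of its speed; a pose out of reach is approached as far as the arm can. A call with a gripper value outside its range is refused whole. The fingers move at their own pace and stop on an object; FORCE is the grip in N (left out, the last holds). Time passes only in rows, so rows that repeat a pose let the fingers close. It gives the time, the measured TCP pose, the force, the opening and the grip force at its end, in the units of the state.
- r.sense(): the state, without advancing time (a new reading comes with each control period).
- r.grab_frame(name): name is "scene" or "top" or "wrist"; returns a dict with "img" (400x640x3 uint8, red, green, blue), "range_z" (400x640 float32, mm along the optical axis (not along the pixel's ray), 0 where there is no reading), "K" (3x3 intrinsics, pixels), "world_from_camera" (4x4, takes a point from camera to world coordinates). Camera axes: x right, y up, looking along -z (the intrinsics and any distortion apply to the point x, -y, -z); pixel columns grow to the right and rows downward; lengths in mm; the calibration is good to about 2 mm. A picture is of the moment at which its call begins.
- r.sign_off(): hands the job in; it is judged then, once.
The state is a dict: "clock": time; "qpos": joint angles; "qvel": joint speeds; "joint_efforts": joint torques, N m; "eef_pos": TCP position; "tcp_rot": TCP orientation; "contact_force": force on the tool from outside, world axes, zero at the start; "wrist_torque": the same for the moment, N m; "opening": opening from 0.0 (shut) to 1.0 (fully open); "grasp_force": force on a finger pad.
Only numpy, scipy, OpenCV 4.12 (cv2) and the standard library are available. Lean on these libraries where they do the work, as an engineer would, in place of code of your own. Each camera call takes 0.05 s, during which the arm holds its last target. There are 200 camera calls.

## Working session

There is one attempt and no reset: what is moved stays moved. The work goes in short steps, Python scripts to look and compute and a shell command to move; the robot and the scene stay as the last step left them, time stands still between calls to the robot, and variables do not carry over. Pictures are saved under pics/ and viewed, at most 10 in all, crops included, and the job is handed in when it is done.

```bash
mkdir -p pics; python3 - <<'E'
from rig import r
import cv2,numpy as np
for n in ("top","scene"):
    f=r.grab_frame(n); cv2.imwrite(f"pics/{n}0.png",f["img"][:,:,::-1]); np.savez(f"{n}0.npz",**f)
    print(n,f["K"].tolist(),f["world_from_camera"].round(3).tolist(),f.keys())
s=r.sense(); print(s["clock"],s["eef_pos"],s["tcp_rot"],s["contact_force"])
E
```

```text
top [[431.03373852037356, 0.0, 317.9056715156136], [0.0, 431.03373852037356, 198.5806518435654], [0.0, 0.0, 1.0]] [[-0.03, 0.997, -0.068, 506.222], [-0.999, -0.029, 0.016, 8.932], [0.014, 0.069, 0.998, 1026.679], [0.0, 0.0, 0.0, 1.0]] dict_keys(['img', 'range_z', 'K', 'world_from_camera'])
scene [[365.5573089559357, 0.0, 311.52706190202383], [0.0, 365.5573089559357, 197.0205328984774], [0.0, 0.0, 1.0]] [[0.069, -0.637, 0.768, 1300.364], [0.998, 0.046, -0.052, -49.64], [-0.002, 0.77, 0.639, 683.043], [0.0, 0.0, 0.0, 1.0]] dict_keys(['img', 'range_z', 'K', 'world_from_camera'])
0.1 [ 239.65275733 -576.77072733  230.62324047] [-3.14031994e+00 -4.92412420e-05  3.93763301e-01] [ 0.73756523 -0.25346274 -0.8369165 ]
```

View pics/top0.png

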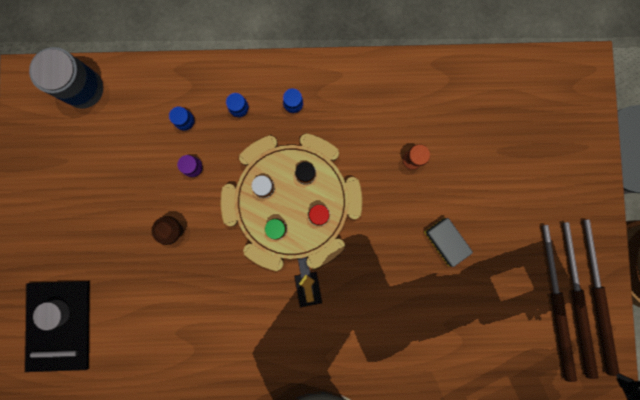

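View pics/scene0.png

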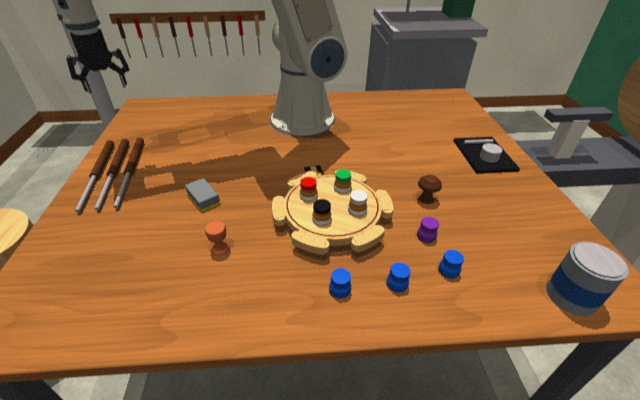

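The top view shows the turntable centred near (291,202), with lids at red (318,214), green (275,228), white (262,185) and black (305,172). The brass pointer is near (308,288). The scene view shows the same, with the other things clear of the rim.

```bash
cat > h.py <<'E'
import cv2,numpy as np
def cast(f,uv,z):
    K=f["K"];T=f["world_from_camera"];uv=np.atleast_2d(uv).astype(float)
    d=np.c_[(uv[:,0]-K[0,2])/K[0,0],-(uv[:,1]-K[1,2])/K[1,1],-np.ones(len(uv))]@T[:3,:3].T
    o=T[:3,3]; return (o+d*((z-o[2])/d[:,2])[:,None])[:,:2]
def pts(m): return np.argwhere(m)[:,::-1]
def biggest(m):
    n,l,s,c=cv2.connectedComponentsWithStats(m.astype(np.uint8)); return l==1+np.argmax(s[1:,4])
def look(f,box=(210,125,370,310)):
    hsv=cv2.cvtColor(np.ascontiguousarray(f["img"]),cv2.COLOR_RGB2HSV);H,S,V=[hsv[...,i].astype(int) for i in range(3)]
    b=np.zeros(H.shape,bool);x0,y0,x1,y1=box;b[y0:y1,x0:x1]=1
    o={}
    lid=dict(red=((H<6)|(H>174))&(S>180)&(V>90),green=(H>45)&(H<80)&(S>120),white=(S<45)&(V>150),black=(V<50)&(np.arange(400)[:,None]<250))
    for k,m in lid.items():
        m=biggest(m&b); c,rad=cv2.minEnclosingCircle(pts(m).astype(np.float32)); o[k]=cast(f,pts(m).mean(0),102)[0]; o[k+"_n"]=m.sum()
    return o,H,S,V,b
E
python3 - <<'E'
import numpy as np,cv2
from h import *
f=dict(np.load("top0.npz"));o,H,S,V,b=look(f)
for k,v in o.items(): print(k,np.round(v,1))
w=biggest(b&(H>15)&(H<30)&(S<190)&(V>110)&(np.arange(400)[:,None]<272))
hull=cv2.convexHull(pts(w).astype(np.int32))[:,0]
P=cast(f,hull,50); A=np.c_[2*P,np.ones(len(P))]
s=np.linalg.lstsq(A,(P**2).sum(1),rcond=None)[0];print("centre",s[:2],"R",np.sqrt(s[2]+s[0]**2+s[1]**2))
c=np.mean([o[k] for k in("red","green","white","black")],0);print("lid mean",c)
for y,x in [(285,307),(295,310),(290,300),(160,350),(200,355),(205,228)]: print(y,x,H[y,x],S[y,x],V[y,x])
cv2.imwrite("pics/crop1.png",cv2.resize(f["img"][120:320,200:380,::-1],None,fx=3,fy=3,interpolation=cv2.INTER_CUBIC))
# black plate
bl=biggest(b&(V<60)&(np.arange(400)[:,None]>262)&(S>=0)); print(bl.sum(),cv2.minAreaRect(pts(bl).astype(np.float32)))
g=biggest(b&(np.arange(400)[:,None]>268)&(H>15)&(H<35)&(V>70)&(S>100)); print(g.sum(),cv2.minAreaRect(pts(g).astype(np.float32)),cast(f,pts(g).mean(0),10))
E
```

```text
red [535.6  -6.1]
red_n 313
green [508.1  88.6]
green_n 319
white [602.2 115.9]
white_n 285
black [628.5  20.6]
black_n 303
centre [570.02096882  54.9162608 ] R 160.11014630907005
lid mean [568.61027243  54.7460205 ]
285 307 18 189 104
295 310 18 190 98
290 300 0 20 13
160 350 12 186 119
200 355 22 120 174
205 228 21 124 173
1653 ((329.6419677734375, 283.14996337890625), (37.78268814086914, 81.89942932128906), 79.04593658447266)
221 ((305.6615905761719, 287.9295654296875), (13.928091049194336, 25.96406364440918), 3.012787342071533) [[370.41349768  24.16082079]]
```

View pics/crop1.png

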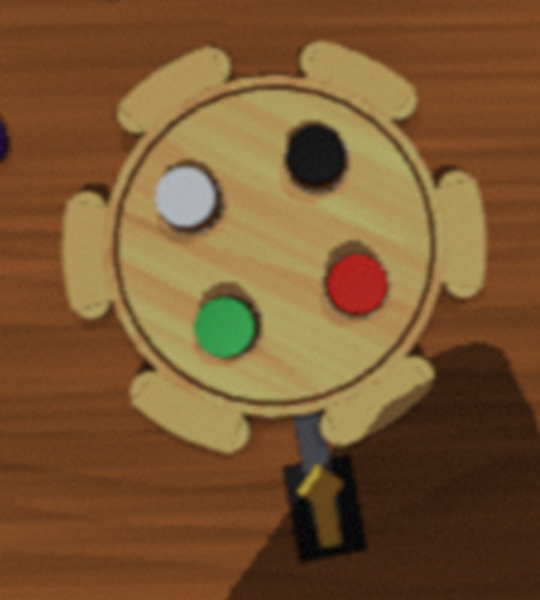

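```bash
python3 - <<'E'
import numpy as np
from h import *
f=dict(np.load("top0.npz"))
c=np.array([569.6,54.9])
q=np.array([[325.5,508],[316,466],[329,546],[285,466],[302,560],[349,456],[366,550]])/3+[200,120]-1/3
for a in cast(f,q,10): d=a-c; print(a.round(1),np.hypot(*d).round(1),np.degrees(np.arctan2(d[1],d[0])).round(2))
# notch centres: between tabs
print((lambda P:(P-c,np.degrees(np.arctan2(*(P-c).T[::-1]))))(cast(f,np.array([[450,322],[283,410],[115,345],[118,160],[265,75],[440,140]])/3+[200,120],50)))
E
```

```text
[365.3  21.7] 207.0 -170.78
[397.8  28.2] 173.8 -171.17
[336.1  19.8] 236.1 -171.46
[398.6  52.3] 171.0 -179.13
[326.1  41. ] 243.9 -176.74
[404.7   2.3] 173.0 -162.31
[332.2  -8.7] 245.8 -165.0
(array([[ -63.87838129, -132.17623687],
       [-125.93932336,   -4.60771866],
       [ -73.62152624,  120.13703256],
       [  66.10531236,  115.47992747],
       [ 128.23980602,    2.51656631],
       [  74.59677092, -129.37324586]]), array([-115.79363703, -177.90466454,  121.50050551,   60.21145838,
          1.12422288,  -60.03219862]))
```

```bash
cat >> h.py <<'E'
from scipy.spatial.transform import Rotation as R
C=np.array([569.6,54.9])
def row(p0,yaw0,p,yaw):
    R0=R.from_euler('xyz',[np.pi,0,np.radians(yaw0)]);R1=R.from_euler('xyz',[np.pi,0,np.radians(yaw)])
    t=np.degrees((R0.inv()*R1).as_rotvec()); s=R0.inv().apply(np.subtract(p,p0))/1000
    return t.round(1).tolist(),s.round(4).tolist()
def at(phi,rad,z): a=np.radians(phi); return [C[0]+rad*np.cos(a),C[1]+rad*np.sin(a),z]
E
python3 - <<'E'
from h import *
print(row([239.811,-577.164,231.281],22.57,at(-59,148,180),121), at(-59,148,180))
E
```

```text
([0.0, 0.0, -98.4], [0.5688, -0.3107, 0.0513]) [np.float64(645.8256350866881), np.float64(-71.96076050391264), 180]
```

```bash
python3 -m creep '0 0 -98.4 0.5688 -0.3107 0.0513 255; 0 0 -98.4 0.5688 -0.3107 0.0513 255; 0 0 -98.4 0.5688 -0.3107 0.0513 255; 0 0 -98.4 0.5688 -0.3107 0.0513 255; 0 0 -98.4 0.5688 -0.3107 0.0513 255; 0 0 -98.4 0.5688 -0.3107 0.0513 255; 0 0 -98.4 0.5688 -0.3107 0.0513 255; 0 0 -98.4 0.5688 -0.3107 0.0513 255'
```

```text
clock: 1.1
eef_pos: [553.0, -186.9, 191.5]
tcp_rot: [-3.141, -0.0, 1.9]
contact_force: [0.7, -0.7, -0.2]
opening: 0.0
grasp_force: 0.0
```

```bash
python3 -m creep '0 0 0 0 0 0 255; 0 0 0 0 0 0 255'; python3 - <<'E'
from rig import r
from h import *
s=r.sense();y=np.degrees(s["tcp_rot"][2]);print(s["eef_pos"],y)
print(row(s["eef_pos"],y,at(-59,148,150),121))
E
```

```text
clock: 1.35
eef_pos: [551.8, -188.4, 191.5]
tcp_rot: [-3.141, -0.0, 1.894]
contact_force: [0.4, -0.5, 0.2]
opening: -0.001
grasp_force: 0.0
[ 551.76262439 -188.43693844  191.45366959] 108.51412326582405
([0.0, 0.0, -12.5], [0.0806, 0.1262, 0.0415])
```

```bash
python3 -m creep '0 0 -12.5 0.0806 0.1262 0.0415 255; 0 0 -12.5 0.0806 0.1262 0.0415 255; 0 0 -12.5 0.0806 0.1262 0.0415 255; 0 0 -12.5 0.0806 0.1262 0.0415 255; 0 0 -12.5 0.0806 0.1262 0.0415 255; 0 0 -12.5 0.0806 0.1262 0.0415 255'; python3 - <<'E'
from rig import r
from h import *
s=r.sense();y=np.degrees(s["tcp_rot"][2]);print(s["eef_pos"],y)
print(row(s["eef_pos"],y,at(-59,148,30),121))
f=r.grab_frame("wrist");cv2.imwrite("pics/w1.png",f["img"][:,:,::-1])
g=r.grab_frame("top");cv2.imwrite("pics/t1.png",cv2.resize(g["img"][100:320,190:410,::-1],None,fx=2.5,fy=2.5))
E
```

```text
clock: 2.1
eef_pos: [645.6, -73.8, 150.9]
tcp_rot: [3.141, 0.0, 2.11]
contact_force: [-0.1, -0.7, -0.1]
opening: 0.002
grasp_force: 0.0
[645.5946953  -73.76714256 150.85036267] 120.88844385493108
([0.0, 0.0, -0.1], [0.0014, 0.0011, 0.1209])
```

View pics/w1.png

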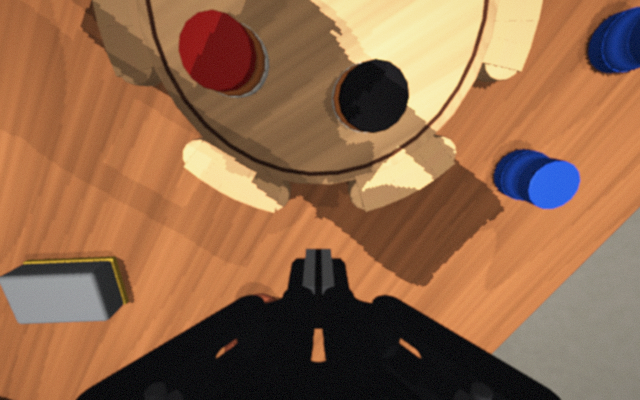

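The wrist view shows the fingers at column 318, in line with the notch centre near (322,200) between tab ends at columns 287 and 356. Next I descend.

```bash
python3 -m creep '0 0 0 0.001 0.001 0.04 255; 0 0 0 0.001 0.001 0.08 255; 0 0 0 0.001 0.001 0.1 255; 0 0 0 0.001 0.001 0.12 255; 0 0 0 0.001 0.001 0.12 255; 0 0 0 0.001 0.001 0.12 255'; python3 - <<'E'
from rig import r
from h import *
s=r.sense();y=np.degrees(s["tcp_rot"][2]);p=s["eef_pos"];print(p,y,s["contact_force"])
for k in range(1,17): print(row(p,y,at(-59-3*k,148,30),121-3*k))
E
```

```text
clock: 2.95
eef_pos: [647.3, -70.9, 31.3]
tcp_rot: [3.14, 0.001, 2.112]
contact_force: [-0.1, 0.2, -0.3]
opening: 0.008
grasp_force: 0.0
[647.32051885 -70.91334782  31.31712516] 121.00654626544176 [-0.09669535  0.1773769  -0.29497866]
([0.0, -0.0, 3.0], [0.0001, -0.0096, 0.0013])
([0.0, -0.0, 6.0], [0.0007, -0.0173, 0.0013])
([0.0, -0.0, 9.0], [0.0017, -0.025, 0.0013])
([0.0, -0.0, 12.0], [0.0031, -0.0326, 0.0013])
([0.0, -0.0, 15.0], [0.0049, -0.0401, 0.0013])
([0.0, -0.0, 18.0], [0.0071, -0.0476, 0.0013])
([0.0, -0.0, 21.0], [0.0097, -0.0549, 0.0013])
([0.0, -0.0, 24.0], [0.0127, -0.062, 0.0013])
([0.0, -0.0, 27.0], [0.016, -0.069, 0.0013])
([0.0, -0.0, 30.0], [0.0197, -0.0758, 0.0013])
([0.0, -0.0, 33.0], [0.0238, -0.0824, 0.0013])
([0.0, -0.0, 36.0], [0.0281, -0.0888, 0.0013])
([-0.0, -0.0, 39.0], [0.0329, -0.095, 0.0013])
([0.0, -0.0, 42.0], [0.0379, -0.1008, 0.0013])
([0.0, -0.0, 45.0], [0.0432, -0.1065, 0.0013])
([0.0, -0.0, 48.0], [0.0489, -0.1118, 0.0013])
```

```bash
python3 -m creep '0 0 3 0 -0.0096 0.001 255; 0 0 6 0.0007 -0.0173 0.001 255; 0 0 9 0.0017 -0.025 0.001 255; 0 0 12 0.0031 -0.0326 0.001 255; 0 0 15 0.0049 -0.0401 0.001 255; 0 0 18 0.0071 -0.0476 0.001 255; 0 0 21 0.0097 -0.0549 0.001 255; 0 0 24 0.0127 -0.062 0.001 255'; python3 - <<'E'
from rig import r
from h import *
s=r.sense();y=np.degrees(s["tcp_rot"][2]);p=s["eef_pos"];d=p[:2]-C;print(p,y,s["contact_force"],np.hypot(*d),np.degrees(np.arctan2(d[1],d[0])))
f=r.grab_frame("top");cv2.imwrite("pics/t2.png",cv2.resize(f["img"][100:320,190:410,::-1],None,fx=2.5,fy=2.5))
for k in range(9,19): print(row(at(-83,148,30),97,at(-59-3*k,148,30),121-3*k))
E
```

```text
clock: 3.95
eef_pos: [588.1, -92.2, 30.9]
tcp_rot: [3.139, 0.001, 1.691]
contact_force: [1.4, -0.6, -0.8]
opening: -0.001
grasp_force: 0.5
[588.05829601 -92.1713037   30.91021647] 96.91410294933246 [ 1.40087766 -0.60322875 -0.76896002] 148.22508918319025 -82.84645322760035
([0.0, -0.0, 3.0], [0.0002, -0.0077, -0.0])
([0.0, -0.0, 6.0], [0.0008, -0.0155, -0.0])
([0.0, -0.0, 9.0], [0.0018, -0.0232, -0.0])
([0.0, -0.0, 12.0], [0.0032, -0.0308, -0.0])
([0.0, -0.0, 15.0], [0.005, -0.0383, -0.0])
([0.0, -0.0, 18.0], [0.0072, -0.0457, -0.0])
([0.0, -0.0, 21.0], [0.0098, -0.053, -0.0])
([0.0, -0.0, 24.0], [0.0128, -0.0602, -0.0])
([0.0, -0.0, 27.0], [0.0161, -0.0672, -0.0])
([-0.0, -0.0, 30.0], [0.0198, -0.074, -0.0])
```

View pics/t2.png

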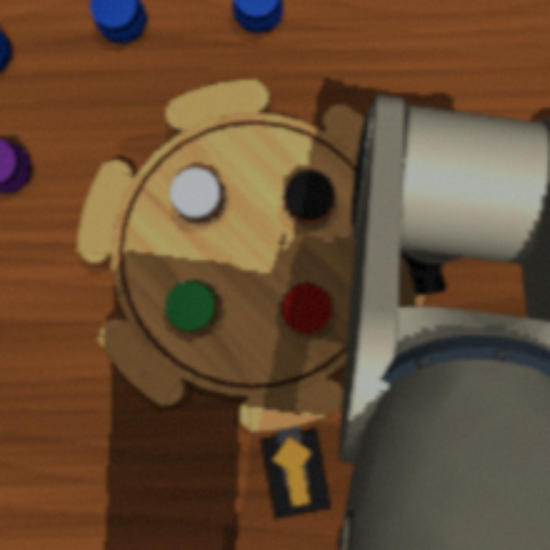

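The disc is turning: the red lid is now at crop (307,308), all jars upright, the pointer tip at (290,440). Continuing the push.

```bash
python3 -m creep '0 0 3 0 -0.0077 0 255; 0 0 6 0.0008 -0.0155 0 255; 0 0 9 0.0018 -0.0232 0 255; 0 0 12 0.0032 -0.0308 0 255; 0 0 15 0.005 -0.0383 0 255; 0 0 18 0.0072 -0.0457 0 255; 0 0 21 0.0098 -0.053 0 255; 0 0 24 0.0128 -0.0602 0 255'; cat >>h.py <<'E'
def ang(f):
    hsv=cv2.cvtColor(np.ascontiguousarray(f["img"]),cv2.COLOR_RGB2HSV);H,S,V=[hsv[...,i].astype(int) for i in range(3)]
    b=np.zeros(H.shape,bool);b[140:260,232:350]=1
    for k,m,off in (("red",((H<4)|(H>176))&(S>190)&(V>50),0),("green",(H>45)&(H<80)&(S>120),90),("white",(S<60)&(V>70),180),("black",V<35,-90)):
        m=biggest(m&b);p=cast(f,pts(m).mean(0),102)[0];d=p-C
        print(k,m.sum(),p.round(1),np.hypot(*d).round(1),"axis of red",((np.degrees(np.arctan2(d[1],d[0]))+off)%360-360).round(2))
E
python3 - <<'E'
from rig import r
from h import *
ang(dict(np.load("top0.npz")))
s=r.sense();y=np.degrees(s["tcp_rot"][2]);p=s["eef_pos"];d=p[:2]-C;print(p,y,s["contact_force"],np.hypot(*d),np.degrees(np.arctan2(d[1],d[0])))
f=r.grab_frame("top");ang(f);cv2.imwrite("pics/t3.png",cv2.resize(f["img"][100:320,190:410,::-1],None,fx=2.5,fy=2.5))
E
```

```text
clock: 5.0
eef_pos: [526.8, -86.7, 30.6]
tcp_rot: [3.139, -0.0, 1.273]
contact_force: [0.2, -0.6, -0.5]
opening: 0.001
grasp_force: 0.5
red 295 [535.6  -6.1] 69.8 axis of red -119.13
green 319 [508.1  88.6] 70.1 axis of red -118.72
white 332 [601.7 114.7] 67.9 axis of red -118.23
black 275 [628.5  20.9] 68.0 axis of red -119.94
[526.83496098 -86.69911154  30.62165376] 72.95824424166719 [ 0.16195612 -0.55654358 -0.54766737] 147.91604697241775 -106.80509757446548
red 287 [503.3  33.6] 69.6 axis of red -162.19
green 328 [548.6 121.6] 69.9 axis of red -162.52
white 1126 [520.7 -55.7] 121.0 axis of red -293.86
black 283 [589.3 -12. ] 69.8 axis of red -163.61
```

View pics/t3.png

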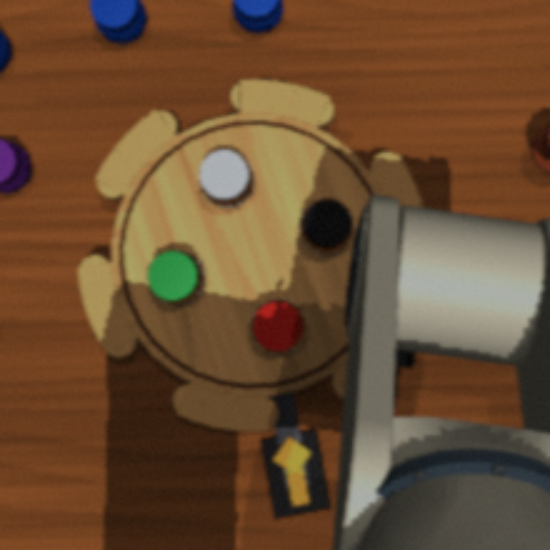

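Red lid at crop (278,326), about 8.5° short of the pointer line. I push 7.5° more, slowly, then check after retracting.

```bash
python3 -m creep '0 0 2 0 -0.0052 0 255; 0 0 4 0.0003 -0.0103 0 255; 0 0 6 0.0008 -0.0155 0 255; 0 0 7.5 0.0013 -0.0194 0 255; 0 0 7.5 0.0013 -0.0194 0 255; 0 0 7.5 0.0013 -0.0194 0 255'; python3 - <<'E'
from rig import r
from h import *
s=r.sense();y=np.degrees(s["tcp_rot"][2]);p=s["eef_pos"];d=p[:2]-C;print(p,y,s["contact_force"],np.hypot(*d),np.degrees(np.arctan2(d[1],d[0])))
f=r.grab_frame("top");ang(f)
hsv=cv2.cvtColor(f["img"],cv2.COLOR_RGB2HSV).astype(int);H,S,V=np.moveaxis(hsv,2,0)
for n in("cur","top0"):
    if n!="cur": hsv=cv2.cvtColor(np.load("top0.npz")["img"],cv2.COLOR_RGB2HSV).astype(int);H,S,V=np.moveaxis(hsv,2,0)
    b=np.zeros(H.shape,bool);b[273:305,294:324]=1
    m=biggest(b&(V>70)&(H>15)&(H<35));q=pts(m)
    P=cast(f,q,10);c=P.mean(0);u=np.linalg.svd(P-c,full_matrices=False)[2][0]
    blk=cast(f,cv2.minAreaRect(pts(biggest(b&((V<45)|m))).astype(np.float32))[0],10)[0]
    a=lambda d:np.degrees(np.arctan2(d[1],d[0])).round(2)
    print(n,m.sum(),c,"dir centroid",a(c-C),"axis",a(u),a(-u),"plate",blk,a(blk-C))
E
```

```text
clock: 5.8
eef_pos: [507.2, -79.6, 29.2]
tcp_rot: [-3.141, 0.0, 1.144]
contact_force: [0.0, 0.2, 0.1]
opening: -0.002
grasp_force: 0.0
[507.21696172 -79.56621304  29.22706474] 65.5312079097548 [0.00741004 0.18981883 0.14102901] 148.23227015417365 -114.8880447526044
red 295 [501.   43.3] 69.5 axis of red -170.36
green 321 [559.3 123.6] 69.5 axis of red -171.47
white 1174 [509.4 -50.3] 121.2 axis of red -299.79
black 295 [578.2 -14.8] 70.2 axis of red -172.98
cur 272 [368.98246638  23.36511516] dir centroid -171.07 axis -171.51 8.49 plate [366.40043253  19.75947163] -170.19
top0 224 [370.80899366  24.22710896] dir centroid -171.23 axis -169.94 10.06 plate [364.62532528  22.39527152] -170.99
```

```bash
python3 -m creep '0 0 0 0 0.008 0 255; 0 0 0 -0.0005 0.013 0 255; 0 0 0 -0.0005 0.013 -0.03 255; 0 0 0 -0.0005 0.013 -0.08 255; 0 0 0 -0.0005 0.013 -0.14 255; 0 0 0 0.14 0.013 -0.15 255; 0 0 0 0.14 0.013 -0.15 255; 0 0 0 0.14 0.013 -0.15 255'; python3 - <<'E'
from rig import r
s=r.sense();print(s["eef_pos"],s["tcp_rot"],s["contact_force"])
E
```

```text
clock: 6.85
eef_pos: [579.0, 45.1, 180.0]
tcp_rot: [3.14, -0.001, 1.146]
contact_force: [-0.5, -0.2, -0.4]
opening: 0.002
grasp_force: 0.0
[578.95867908  45.14559953 179.98498379] [ 3.14015514e+00 -1.36724151e-03  1.14587446e+00] [-0.49027827 -0.23034414 -0.37277163]
```

```bash
python3 -m creep '0 0 0 0 0 -0.03 255; 0 0 0 -0.4 0 -0.05 255; 0 0 0 -0.4 0 -0.05 255; 0 0 0 -0.4 0 -0.05 255; 0 0 0 -0.4 0 -0.05 255; 0 0 0 -0.4 0 -0.05 255; 0 0 0 -0.4 0 -0.05 255; 0 0 0 -0.4 0 -0.05 255'; python3 -m creep '0 0 0 0 0 0 255; 0 0 0 0 0 0 255'; python3 - <<'E'
from rig import r
import h
from h import *
f=r.grab_frame("top");np.savez("t4.npz",**f);cv2.imwrite("pics/t4.png",cv2.resize(f["img"][100:320,190:410,::-1],None,fx=2.5,fy=2.5,interpolation=cv2.INTER_CUBIC))
ang(f)
hsv=cv2.cvtColor(f["img"],cv2.COLOR_RGB2HSV).astype(int);H,S,V=np.moveaxis(hsv,2,0)
b=np.zeros(H.shape,bool);b[125:272,210:370]=1
w=biggest(b&(H>15)&(H<30)&(S<190)&(V>60));P=cast(f,cv2.convexHull(pts(w).astype(np.int32))[:,0],50)
s=np.linalg.lstsq(np.c_[2*P,np.ones(len(P))],(P**2).sum(1),rcond=None)[0];print(s[:2],np.sqrt(s[2]+s[0]**2+s[1]**2))
E
```

```text
clock: 7.85
eef_pos: [409.1, -324.7, 229.3]
tcp_rot: [-3.141, 0.001, 1.14]
contact_force: [1.6, 0.3, 0.3]
opening: 0.001
grasp_force: 0.0
clock: 8.1
eef_pos: [411.1, -321.2, 229.0]
tcp_rot: [-3.141, -0.0, 1.143]
contact_force: [-0.3, 0.1, -0.0]
opening: -0.0
grasp_force: 0.0
red 300 [501.1  42.8] 69.6 axis of red -169.96
green 320 [559.3 123.6] 69.4 axis of red -171.51
white 334 [637.2  65.7] 68.4 axis of red -170.91
black 268 [579.2 -13.9] 69.4 axis of red -172.06
[569.48711665  54.16579546] 160.66388651399407
```

View pics/t4.png

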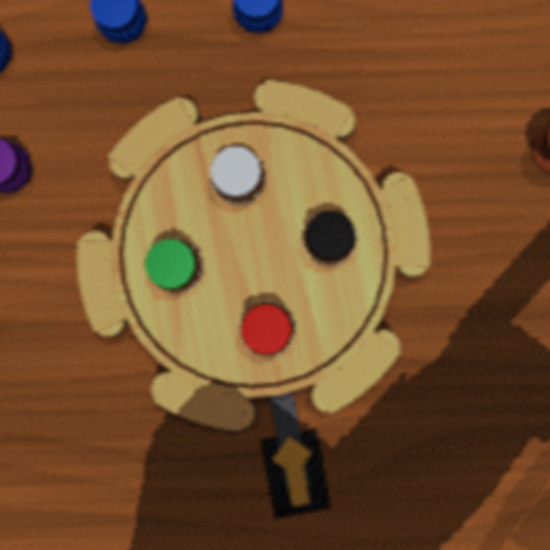

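The red lid at crop (267,328) lies on the line from the disc centre to the arrow (292,440). The front notch is centred over the foot bar at about (284,405). Lid pairs give the disc at -171.1° against the pointer at about -171.2°, all jars are standing, and the hand is clear.

```bash
python3 -c "
from rig import r
print(r.sign_off())"
```

```text
the job is handed in; nothing more can be done
None
```

The red-lidded jar stands at the front, in line with the brass pointer to within about 1° by the top camera; the four jars are still standing in their places, the hand is clear, and the job was handed in at about 8 s.

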